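# Feed a pine rail through the guard flap of the dowel borer with a push stick

## Robot

A 7-joint arm with a two-finger parallel gripper is mounted at the origin on the work surface. World frame = base frame: x ahead of the robot, y to its left, z up, the work surface at z = 0. Lengths are in m, angles in rad, forces in N, time in s.
With the tool pointing down it reaches from about 0.425 to 0.825 m from the base axis. Payload 3.6 kg.
Tool frame: the origin (TCP) lies between the finger pads; the fingertips stand env.tip_extent ahead of it and the grasp point (between the pads) lies 8 mm behind it (env.tip_extent is the distance from the TCP to the fingertips, in m); z points along the fingers, y is the line along which they close (so a half turn about z gives the same grasp; the last joint's range is limited). The gripper opens to 85 mm and grips with 20 to 120 N. Pads are 22 mm wide; open, the fingers measure 114 mm over their backs; the gripper's body (76 mm by 85 mm) begins 54 mm behind the grasp point. The pads swing forward as they close: fully open they stand 13 mm farther back than shut.
Start: joints at [-1.133, 0.615, -0.013, 1.423, 0.008, 1.103, -0.04], TCP at [0.291, 0.581, 0.242] pointing down, gripper open.
Joint ranges: [-3.12, 3.12], [-0.3, 2.06], [-1.34, 1.32], [0.26, 2.42], [-1.36, 4.5], [0.01, 1.98], [-2.84, 2.84]. Speed limits (rad/s): [2.79, 2.79, 3.14, 3.14, 3.14, 3.14, 3.14].

## Interface

Orientations are given as a rotation vector (axis times angle).
In Python, from bench import readout, get_image, camera_params, ticket, env gives the robot as it stands.
- The arm moves only by the tool servo_tool, never from a script. Its argument "rows" is a list of rows, each a list of 5 numbers: the shift along the tool's x, y, z in m, then the turn about the tool's z in degrees, then the gripper's target within -1 to 1 (fully open at 1, half-way at 0, shut at -1). A call has exactly 8 rows; each row shifts and turns the commanded pose from where the row before left it, along the tool's axes as they then stand; what a row does not reach is not made up. A row lasts 1/8 s, in which the tool goes at most 62.5 mm and 10.7 degrees, less where a joint would pass 70% of its speed; a pose out of reach is approached as far as the arm can. A call is refused whole if a number of a shift passes 0.0625 or a number of a turn 10.7, either way. A call with a gripper value outside its range is refused whole. The fingers move at their own pace and stop on an object; "squeeze" is the grip in N (left out, the last holds). Time passes only in rows, so rows that do not move let the fingers close, or fill a call up. It gives the time, the measured TCP pose, the force, the opening and the grip force at its end, in the units of the state.
- readout.get_state(): the state, without advancing time (a new reading comes with each control period).
- get_image(name): name is "scene" or "top" or "wrist"; returns (picture, depth): 480x640x3 uint8, red, green, blue; 480x640 float32, m along the optical axis (not along the pixel's ray), 0 where there is no reading.
- camera_params(name): a dict with "fovy" (degrees; the focal length in pixels is half the picture's height over the tangent of half this angle, whatever the lens; pixels are square), "cx", "cy" (the principal point, pixels), "k1" (the pictures are not rectified: a ray, as slopes to the right and down, at radius r is drawn at 1 + k1 r^2 times it, then the intrinsics apply), "R" (3x3) and "t" (3): a world point X has camera coordinates R X + t. Camera axes: x right, y down, z forward; pixel columns grow to the right and rows downward; lengths in m; the calibration is good to about 2 mm. A picture is of the moment at which its call begins: read the wrist's pose just before it. camera_params takes no time and is no camera call; for the wrist camera it gives the pose at the moment of the call.
- ticket.hand_in(): hands the job in; it is judged then, once.
The state is a dict: "time": time; "joint_positions": joint angles; "dq": joint speeds; "effort": joint torques, N m; "eef_pos": TCP position; "ee_rot": TCP orientation; "contact_force": force on the tool from outside, world axes, zero at the start; "wrist_torque": the same for the moment, N m; "width": finger opening in m; "grasp_force": force on a finger pad.
Only numpy, scipy, OpenCV 4.12 (cv2) and the standard library are available. Lean on these libraries where they do the work, as an engineer would, in place of code of your own. Each camera call takes 0.05 s, during which the arm holds its last target. There are 200 camera calls.

## Task

Take the push stick from its tray and with its red end push the pine rail along the bed of the switched-off dowel borer, through the orange spring flap, until it is home against the end stop inside and holds the stop's switch plunger in. The stop is set differently for every job, so feel for it: lean on the rail for a moment with about 15 newtons to seat it, and never shove it with more than 20. Then draw the stick out so that the flap falls shut behind the rail and lay the stick flat back in its tray; the fingers stay off the rail, and everything else on the bench is left alone.

Things in the scene. Friction and masses are not known exactly. Their poses are not given: they have to be found in the camera images.
- machine: Benchtop dowel borer, fixed, blue, steel bed 130 mm wide, 20 mm high, from y -175 to +225 mm. Origin on the bench (z 0) under the middle of the hood mouth; +y is the feed direction (into the hood), x across, z up. Hood outside x -65..+56, y 0..217, top 105 mm above the bench, clear lid and side window; opening x -40..+32, 50 mm high above the bed. Motor beyond the fence to x +260, 117 mm high.
- mouth (a point): Middle of the hood mouth on the bed surface (20 mm above the bench), machine axes.
- fence_end (a point): Infeed end of the fence, foot of its face: 32 mm to +x of the feed centre line, y -162 mm in the machine frame. The fence is 44 mm high above the bed and runs the whole way. Across from it, outside the hood, a low guide (12 mm above the bed, 10 mm thick) has its face at x -34 mm from y -170 to -10 mm.
- shoe_face (a point): Middle of the flat face of the white sprung shoe inside the hood on the window side (gentle lead-in from y 47 mm, flat y 82 to 142 mm in the machine frame). It pushes the rail sideways to the fence with 3 to 5 N and holds it; the rail drags with roughly 3 to 8 N while sliding there, and kicks back if driven fast onto the lead-in.
- flap (a joint): Angle of the orange spring flap (70 mm wide, 44 mm deep, hinged along its top edge 48 mm above the bed, 8 mm inside the mouth). 0 = shut, grows to 1.5 rad inward; a weak spring (0.01 to 0.04 N m) and its weight shut it. It rides on the rail's top and drops once the rail's back end is about 50 mm inside the mouth; the stick slides out under it.
- plunger (a joint): Travel (m) of the brass switch plunger, 12 mm thick, in the face of the rigid end stop, on the centre line inside the hood: 0 = free, standing 6 mm out; 0.006 = pressed in flush, rail home. Spring 0.2 to 0.4 N only. The stop (plate 50 mm wide, 28 mm high, stem through the lid slot, red knob on top) is locked anew for each job: its face is 142 to 185 mm inside the mouth.
- rail: Pine rail to load, 60 mm wide (x), 90 mm long (y, feed direction), 32 mm high, about 95 g; loose on the bed in front of the flap, between fence and guide. Origin at the centre of its underside.
- rail_front (a point): Centre of the rail's leading end face (45 mm ahead of its origin along +y, 16 mm up).
- rail_back (a point): Centre of the rail's trailing end face (45 mm behind its origin, 16 mm up): where the stick pushes.
- stick: Push stick, plywood bar 20 mm wide, 310 mm long (its y axis), 24 mm high, about 90 g, with a flat red pushing end at +y and a brown handle at -y; lies in the tray. Origin on its underside, 170 mm from the red end and 140 mm from the other; the centre of mass is 15 mm from it towards the red end.
- stick_tip (a point): Centre of the stick's flat red end face (170 mm from the origin along +y, 12 mm up).
- stick_grip (a point): Point in the stick above its origin, 12 mm above its underside: a good place to grip it across its 20 mm width.
- tray: Shallow grey plastic tray for the stick, fixed, outside 105 (x) x 340 (y) mm, walls 12 mm high and 3 mm thick, floor 3 mm thick; origin at the centre of its underside.
- rail_done: Bystander: a bored pine rail (60 x 90 x 32 mm, like the one to be loaded but with two dark dowel holes in one long edge) lying on the bench beside the hood; origin on its underside.
- glue: Bystander: red glue bottle, 62 mm wide, 190 mm tall with its pointed nozzle; origin on its underside.
- square: Bystander: try square, dark wooden stock 100 mm and steel blade 150 mm; origin on its underside.
- driver: Bystander: screwdriver; origin on its underside.
- clamp: Bystander: quick clamp, 230 mm bar with yellow jaw and black handle, about 32 mm high; origin on its underside.
- pencil: Bystander: flat orange carpenter's pencil, 125 x 14 x 8 mm; origin on its underside.
Mind the look-alikes: they are no part of the job. What is shaped like the rail but blue or purple is not meant.

How it is judged:
By the outcome, as a careful person would: the job done as asked, in the order asked, and still so for the second after the job is handed in, with the robot touching nothing.
It also fails if it takes over 64 s, if anything falls off the work surface, if the arm or the gripper's body presses on something with over 40 N, if the wrist force passes 120 N, or if a joint passes its speed limit or range.

## Working session

There is one attempt and no reset: what is moved stays moved. The work goes in short steps, Python scripts to look and compute and a tool call to move; the robot and the scene stay as the last step left them, time stands still between calls to the robot, and variables do not carry over. Pictures are saved under pics/ and viewed, at most 11 in all, crops included, and the job is handed in when it is done.

Besides the shell and the picture viewer there is one more tool, called after ">>>" as a command line: name --pt "numbers of a row" for each row, then --argument value for the rest. servo_tool: Moves the arm, as the interface text tells. Its arguments: {"type":"object","properties":{"rows":{"type":"array"},"squeeze":{"type":"number"}},"required":["rows"]}

```bash
mkdir -p pics
cat > h.py <<'E'
import numpy as np, cv2
from bench import readout, get_image, camera_params, ticket, env
def K(p,H=480):
    f=H/2/np.tan(np.radians(p["fovy"])/2); return f
def unproj(p,u,v,z=None,depth=None):
    """world points for pixel(s); on plane z, or by depth"""
    u=np.atleast_1d(u).astype(float);v=np.atleast_1d(v).astype(float)
    f=K(p); M=np.array([[f,0,p["cx"]],[0,f,p["cy"]],[0,0,1.]])
    s=cv2.undistortPoints(np.stack([u,v],1)[:,None],M,np.array([p["k1"],0,0,0.]))[:,0]
    d=np.c_[s,np.ones(len(s))]; R=np.array(p["R"]);t=np.array(p["t"])
    C=-R.T@t; w=d@R
    if depth is not None: return C+w*np.atleast_1d(depth)[:,None]
    return C+w*((z-C[2])/w[:,2])[:,None]
def proj(p,X):
    f=K(p); c=np.atleast_2d(X)@np.array(p["R"]).T+np.array(p["t"]); s=c[:,:2]/c[:,2:]
    s=s*(1+p["k1"]*(s**2).sum(1,keepdims=True)); return s*f+[p["cx"],p["cy"]]
E
python3 - <<'E'
from h import *
print(readout.get_state()); print(env.tip_extent)
for n in("scene","top"):
    p=camera_params(n); im,d=get_image(n); cv2.imwrite(f"pics/{n}0.png",im[:,:,::-1]); np.savez(f"{n}0.npz",im=im,d=d)
    print(n,p)
E
```

```text
{'time': 0.0, 'joint_positions': array([-1.13351257,  0.61593861, -0.01260406,  1.42494518,  0.00809625,
        1.10340741, -0.04040633]), 'dq': array([-1.89302027e-05, -1.60595855e-03,  8.14471800e-04, -1.64315575e-03,
       -9.06222410e-05,  7.19616060e-05, -1.37888415e-03]), 'effort': array([ 2.12809728e-04, -4.69213128e+01,  2.59296158e-01, -1.71031129e+01,
        9.97169438e-03,  9.97765252e-03, -3.32444259e-06]), 'eef_pos': array([0.2904252 , 0.58065992, 0.24111024]), 'ee_rot': array([-0.72179299, -3.05696692,  0.00406321]), 'contact_force': array([-0.02724034,  0.56724753,  0.66303355]), 'wrist_torque': array([-0.03334239, -0.01392243, -0.04247564]), 'grasp_force': 0.0, 'width': 0.08511632025050686}
0.011
scene {'fovy': 52.971461659500584, 'cx': 322.0817064008034, 'cy': 243.53655824663105, 'k1': -0.09264640798944175, 'R': array([[ 0.8688573 ,  0.4949001 , -0.01268385],
       [ 0.37979411, -0.68277148, -0.62416307],
       [-0.31755854,  0.53749139, -0.78119113]]), 't': array([-0.4537244 , -0.1507071 ,  1.43061554])}
top {'fovy': 44.65924287625458, 'cx': 317.6105760172899, 'cy': 251.11018502824666, 'k1': -0.1109246133941248, 'R': array([[ 0.01389584, -0.99981871,  0.01301768],
       [-0.99158679, -0.01545474, -0.12851769],
       [ 0.12869557, -0.0111223 , -0.99162177]]), 't': array([-0.02463421,  0.55082294,  1.28329827])}
```

View pics/scene0.png

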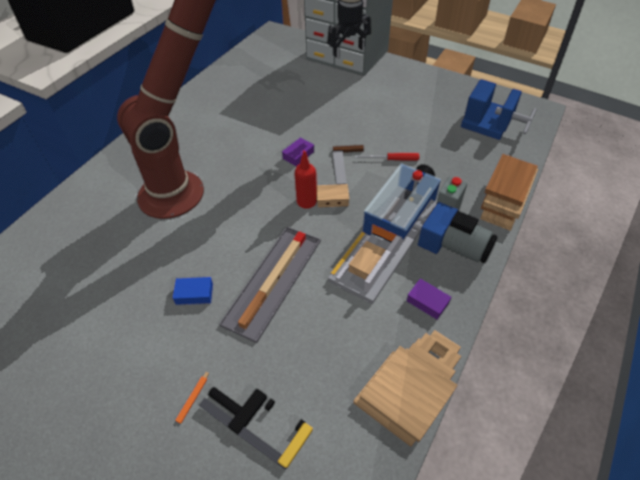

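View pics/top0.png

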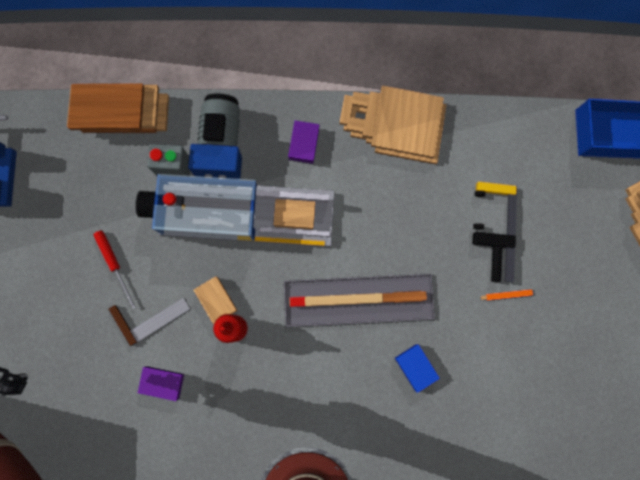

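The pictures show the rail at top (295,212), between fence and guide. Look-alikes: the bored rail (214,300), blue block (417,368), purple blocks (160,383) and (305,141). The stick is in its tray at (360,300) with the red end at (297,301). I'm choosing pine (295,212) and checking it in a crop.

Run:
```python
from h import *
z=np.load("top0.npz"); im=z["im"]; d=z["d"]
c=cv2.resize(im[165:335,140:440],None,fx=2.6,fy=2.6,interpolation=cv2.INTER_CUBIC)
cv2.imwrite("pics/crop0.png",c[:,:,::-1])
p=camera_params("top")
for u,v in [(295,212),(345,300),(400,298),(297,301),(214,300),(200,215),(265,310),(360,315)]:
    print(u,v,im[v,u],unproj(p,u,v,depth=d[v,u]).round(4))
```

```text
295 212 [200 152 100] [[0.6364 0.0357 0.0544]]
345 300 [205 170 117] [[ 0.4423 -0.0799  0.0265]]
400 298 [160  95  49] [[ 0.4481 -0.2037  0.0307]]
297 301 [187  22  18] [[0.4383 0.0281 0.03  ]]
214 300 [203 156 103] [[0.4374 0.2143 0.0325]]
200 215 [131 142 152] [[0.6167 0.2392 0.1059]]
265 310 [116 119 121] [[ 0.4179  0.1018 -0.0011]]
360 315 [ 97  95 102] [[ 0.4094 -0.1156  0.0068]]
```

View pics/crop0.png

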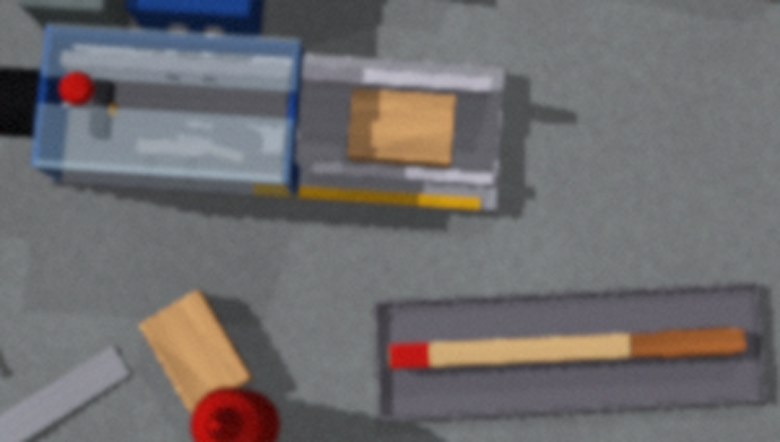

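Crop confirms: plain pine rail on the bed at crop (402,127), bored rail apart beside the bottle. Brass plunger visible near crop (113,110). Now measuring.

```bash
cat > m.py <<'E'
from h import *
z=np.load("top0.npz"); im=z["im"].astype(int); d=z["d"]
p=camera_params("top")
vv,uu=np.mgrid[0:480,0:640]
P=unproj(p,uu.ravel(),vv.ravel(),depth=d.ravel()).reshape(480,640,3)
r,g,b=im[...,0],im[...,1],im[...,2]
def rect(m,n,zc):
    k,l,s,c=cv2.connectedComponentsWithStats(m.astype(np.uint8)); i=1+s[1:,4].argmax()
    v,u=np.where(l==i); X=unproj(p,u,v,z=zc)[:,:2].astype(np.float32)
    R=cv2.minAreaRect(X*1000); print(n,len(X),np.round(R[0],1),np.round(R[1],1),round(R[2],2),"zmed",np.median(P[l==i][:,2]).round(4)); 
    return l==i
def box(u0,u1,v0,v1): return (uu>=u0)&(uu<u1)&(vv>=v0)&(vv<v1)
rect(box(265,335,190,235)&(r-b>50)&(P[...,2]>.045),"rail",.052)
rect(box(283,440,275,325)&(r-b>50),"stick",.027)
rect(box(283,312,275,325)&(r-g>90),"red",.027)
rect(box(140,270,165,250)&(P[...,2]>.095)&(P[...,2]<.115),"hood",.105)
rect(box(245,345,180,255)&(P[...,2]>.012)&(P[...,2]<.028),"bed",.02)
t=rect(box(280,445,265,335)&(b-g>=3)&(r>60)&(r<140),"tray",.008)
# hood corners & others by hand
for n,(cu,cv),zc in [("hTL",(45,25),.105),("hTR",(300,40),.105),("hBR",(293,187),.105),("hBL",(35,172),.105),("bedend+",(503,70),.02),("bedend-",(495,209),.02),("fence near end top",(503,70),.064),("guide face near",(490,172),.032),("guide face far",(405,168),.032),("trayTL",(376,304),.012),("trayTR",(764,286),.012),("trayBR",(772,402),.012),("trayBL",(380,418),.012),("plunger",(114,110),.034),("plunger hi",(114,110),.044)]:
    print(n,unproj(p,140+cu/2.6,165+cv/2.6,z=zc).round(4))
E
python3 m.py
```

```text
rail 1028 [633.6  37.6] [88.6 61.3] 87.85 zmed 0.0524
stick 1298 [ 445.9 -108.7] [ 23.  310.5] 3.29 zmed 0.0269
red 133 [438.4  28.2] [18.  31.5] 0.87 zmed 0.0274
hood 4570 [641.  233.2] [217.2 125.2] 87.24 zmed 0.1053
bed 2304 [634.9  48.9] [196.2 131.5] 87.18 zmed 0.0206
tray 5605 [ 449.4 -111.1] [128.4 356.7] 3.62 zmed 0.0035
hTL [[0.7056 0.3377 0.105 ]]
hTR [[0.6951 0.1218 0.105 ]]
hBR [[0.5706 0.1239 0.105 ]]
hBL [[0.58   0.3392 0.105 ]]
bedend+ [[ 0.6921 -0.0515  0.02  ]]
bedend- [[ 0.5668 -0.0457  0.02  ]]
fence near end top [[ 0.6818 -0.0499  0.064 ]]
guide face near [[ 0.5978 -0.0406  0.032 ]]
guide face far [[0.6001 0.0338 0.032 ]]
trayTL [[0.4821 0.0575 0.012 ]]
trayTR [[ 0.5029 -0.2852  0.012 ]]
trayBR [[ 0.4007 -0.2915  0.012 ]]
trayBL [[0.3827 0.0521 0.012 ]]
plunger [[0.6477 0.2913 0.034 ]]
plunger hi [[0.6457 0.289  0.044 ]]
```

```bash
cat > plan.py <<'E'
from h import *
from scipy.spatial.transform import Rotation as Ro
def plan(wps,start=None):
    """wps: list of (x,y,z,yaw_deg of tool y, nrows); prints tool shifts per row (mm) and turn"""
    s=readout.get_state(); R=Ro.from_rotvec(s["ee_rot"]).as_matrix(); p=s["eef_pos"].copy()
    ya=np.degrees(np.arctan2(R[1,1],R[0,1])); print("at",p.round(4),"yaw",ya.round(2),"tilt",R[:,2].round(4))
    for x,y,z,yw,n in wps:
        dp=(np.array([x,y,z])-p)/n; dt=(ya-yw)/n
        for i in range(n):
            a=np.radians(ya); Y=np.array([np.cos(a),np.sin(a),0]); Z=np.array([0,0,-1]); X=np.cross(Y,Z)
            print([round(float(dp@q),4) for q in (X,Y,Z)],round(float(dt),2)); ya-=dt
        p=np.array([x,y,z])
E
python3 -c "
from plan import *
plan([(.46,.22,.26,33,7),(.447,-.124,.12,3.3,9)])"
```

```text
at [0.2905 0.5807 0.2413] yaw 63.43 tilt [-0.001  -0.0021 -1.    ]
[-0.0447, -0.0353, -0.0027] 4.35
[-0.0473, -0.0318, -0.0027] 4.35
[-0.0495, -0.0281, -0.0027] 4.35
[-0.0515, -0.0243, -0.0027] 4.35
[-0.0532, -0.0203, -0.0027] 4.35
[-0.0546, -0.0162, -0.0027] 4.35
[-0.0557, -0.012, -0.0027] 4.35
[-0.0313, -0.022, 0.0156] 3.3
[-0.0325, -0.0202, 0.0156] 3.3
[-0.0336, -0.0183, 0.0156] 3.3
[-0.0346, -0.0163, 0.0156] 3.3
[-0.0355, -0.0143, 0.0156] 3.3
[-0.0362, -0.0122, 0.0156] 3.3
[-0.0369, -0.0101, 0.0156] 3.3
[-0.0374, -0.008, 0.0156] 3.3
[-0.0378, -0.0058, 0.0156] 3.3
```

>>> servo_tool --pt "-0.045 -0.035 -0.003 4.4 1" --pt "-0.047 -0.032 -0.003 4.4 1" --pt "-0.05 -0.028 -0.003 4.4 1" --pt "-0.051 -0.024 -0.003 4.4 1" --pt "-0.053 -0.02 -0.003 4.4 1" --pt "-0.055 -0.016 -0.003 4.4 1" --pt "-0.056 -0.012 -0.003 4.4 1" --pt "-0.031 -0.022 0.01 3.3 1"

```text
time: 1.1
eef_pos: [0.4606, 0.1792, 0.2538]
ee_rot: [1.594, 2.704, 0.002]
contact_force: [-0.2, -0.2, 0.1]
width: 0.0851
grasp_force: 0.0
```

```bash
python3 -c "
from plan import *
plan([(.447,-.124,.11,3.3,7)])"
```

```text
at [0.4606 0.1792 0.2538] yaw 28.95 tilt [ 3.2e-03 -5.0e-04 -1.0e+00]
[-0.037, -0.0227, 0.0205] 3.66
[-0.0383, -0.0203, 0.0205] 3.66
[-0.0395, -0.0178, 0.0205] 3.66
[-0.0406, -0.0152, 0.0205] 3.66
[-0.0415, -0.0126, 0.0205] 3.66
[-0.0422, -0.0099, 0.0205] 3.66
[-0.0428, -0.0072, 0.0205] 3.66
```

>>> servo_tool --pt "-0.037 -0.023 0 3.6 1" --pt "-0.038 -0.02 0 3.6 1" --pt "-0.04 -0.018 0.02 3.6 1" --pt "-0.041 -0.015 0.03 3.6 0.1" --pt "-0.041 -0.013 0.03 3.6 0.1" --pt "-0.042 -0.01 0.03 3.6 0.1" --pt "-0.043 -0.007 0.03 3.6 0.1" --pt "0 0 0 0 0.1"

```text
time: 2.1
eef_pos: [0.4453, -0.125, 0.1114]
ee_rot: [-2.148, -2.29, 0.007]
contact_force: [0.6, -0.6, 0.4]
width: 0.0468
grasp_force: 0.0
```

Run:
```python
from plan import *
plan([(.447,-.124,.016,3.3,1)])
p=camera_params("wrist"); im,d=get_image("wrist"); np.savez("w1.npz",im=im,d=d); cv2.imwrite("pics/w1.png",im[:,:,::-1])
i=im.astype(int); r,g,b=i[...,0],i[...,1],i[...,2]
vv,uu=np.mgrid[0:480,0:640]; P=unproj(p,uu.ravel(),vv.ravel(),depth=d.ravel()).reshape(480,640,3)
m=(r-b>50)&(d>0)&(P[...,2]>.015)&(P[...,2]<.035)&(abs(P[...,0]-.445)<.03)
X=P[m]; R=cv2.minAreaRect((X[:,:2]*1000).astype(np.float32)); print(R, m.sum(), np.median(X[:,2]))
for y in (-.2,-.16,-.12,-.08,-.04,0,.03):
    s=abs(X[:,1]-y)<.003
    if s.any(): print(y,X[s][:,0].min().round(4),X[s][:,0].max().round(4))
print("ymax",X[:,1].max(),X[:,1].min(),readout.get_state()["width"])
```

```text
at [ 0.4453 -0.125   0.1114] yaw 3.67 tilt [-0.0049 -0.0015 -1.    ]
[0.0009, 0.0018, 0.0954] 0.37
((445.41650390625, -122.40281677246094), (23.125255584716797, 280.42193603515625), 3.3967666625976562) 13159 0.026742676584216918
-0.2 0.4386 0.4617
-0.16 0.4381 0.4571
-0.12 0.4359 0.4546
-0.08 0.4331 0.4528
-0.04 0.4311 0.4502
0 0.4284 0.4478
ymax 0.017827516746298136 -0.26236339076400195 0.04707526797554395
```

View pics/w1.png

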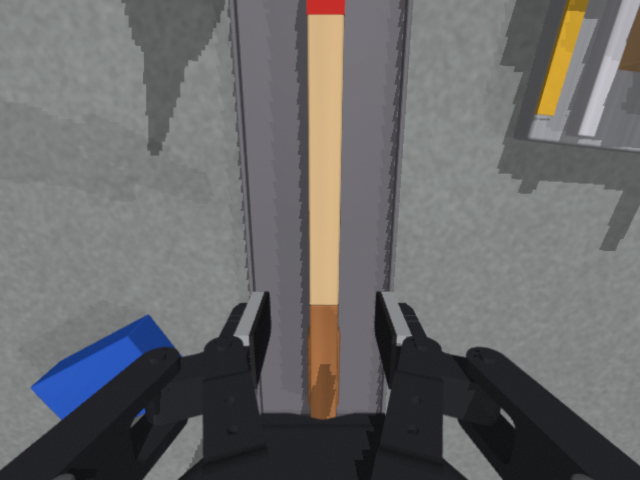

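The wrist view shows the stick midway between the fingers (column ~322), fingers inside the tray walls. Descend and grip.

>>> servo_tool --pt "0.001 0.0005 0.03 0.3 0.1" --pt "0 0 0.03 0 0.1" --pt "0 0 0.022 0 0.1" --pt "0 0 0.01 0 0.1" --pt "0 0 0.003 0 0.1" --pt "0 0 0 0 -1" --pt "0 0 0 0 -1" --pt "0 0 0 0 -1" --squeeze 70

```text
time: 3.15
eef_pos: [0.4482, -0.1201, 0.0193]
ee_rot: [2.145, 2.294, 0.001]
contact_force: [-0.4, 0.4, 6.4]
width: 0.0185
grasp_force: 70.0
```

```bash
python3 -c "
from plan import *
plan([])
f=np.array([.0485,.9988]);m=np.array([.9988,-.0485]);O=np.array([.6395,.1246])
q=O+f*(-.320)+m*.001; print(q)"
```

```text
at [ 0.4482 -0.1201  0.0193] yaw 3.83 tilt [ 0.0013 -0.     -1.    ]
[ 0.6249788 -0.1950645]
```

>>> servo_tool --pt "0 0 -0.015 0 -1" --pt "0 0 -0.03 0 -1" --pt "0 0 -0.035 0 -1" --pt "-0.01 0.03 0 1 -1" --pt "-0.015 0.04 0 1.5 -1" --pt "-0.015 0.04 0 1.5 -1" --pt "-0.015 0.04 0 1.5 -1" --pt "-0.01 0.02 0 1 -1"

```text
time: 4.15
eef_pos: [0.6211, -0.1812, 0.0983]
ee_rot: [2.271, 2.168, 0.001]
contact_force: [-0.1, 0.1, -0.8]
width: 0.0181
grasp_force: 69.1
```

```bash
cat > look.py <<'E'
from plan import *
import sys
f=np.array([.0485,.9988]);mx=np.array([.9988,-.0485]);O=np.array([.6395,.1246])
def mach(X): X=np.atleast_2d(X)[:,:2]-O; return np.c_[X@mx,X@f]*1000
def look(tag,view=True):
    s=readout.get_state(); print("t",round(s["time"],2),"F",s["contact_force"].round(2),"w",s["width"].round(4),"tcp mach",mach(s["eef_pos"]).round(1),"z",s["eef_pos"][2].round(4))
    plan([])
    p=camera_params("wrist"); im,d=get_image("wrist"); np.savez(tag+".npz",im=im,d=d); cv2.imwrite(f"pics/{tag}.png",im[:,:,::-1])
    vv,uu=np.mgrid[0:480,0:640]; P=unproj(p,uu.ravel(),vv.ravel(),depth=d.ravel()).reshape(480,640,3)
    return s,p,im,d,P
E
python3 - <<'E'
from look import *
s,p,im,d,P=look("w2")
i=im.astype(int); r,g,b=i[...,0],i[...,1],i[...,2]
M=mach(P.reshape(-1,3)).reshape(480,640,2); Z=P[...,2]
red=(r-g>90)&(d>0)&(d<.6); v,u=np.where(red); print("red px",u.min(),u.max(),v.min(),v.max(),"mach",M[red].min(0),M[red].max(0),"z",np.median(Z[red]))
w=(r-b>50)&(d>0)
for a in (-240,-220,-200,-180,-165,-150):
    k=w&(abs(M[...,1]-a)<2)&(abs(M[...,0])<40)&(Z>.07); 
    if k.any(): print("stick",a,M[k][:,0].min().round(1),M[k][:,0].max().round(1),np.median(Z[k]).round(4))
k=w&(Z>.045)&(Z<.058)&(M[...,1]>-140)&(M[...,1]<0)&(abs(M[...,0])<45)
if k.any(): print("rail",cv2.minAreaRect(M[k].astype(np.float32)))
E
```

```text
Traceback (most recent call last):
  File "look.py", line 6, in look
    s=readout.get_state(); print("t",round(s["time"],2),"F",s["contact_force"].round(2),"w",s["width"].round(4),"tcp mach",mach(s["eef_pos"]).round(1),"z",s["eef_pos"][2].round(4))
                                                                                            ^^^^^^^^^^^^^^^^
AttributeError: 'float' object has no attribute 'round'
```

```bash
sed -i 's/s\["width"\].round(4)/round(float(s["width"]),4)/' look.py
cat > a.py <<'E'
from look import *
import sys
s,p,im,d,P=look(sys.argv[1])
i=im.astype(int); r,g,b=i[...,0],i[...,1],i[...,2]
M=mach(P.reshape(-1,3)).reshape(480,640,2); Z=P[...,2]
red=(r-g>90)&(d>0)&(d<.6)&(abs(M[...,0])<40); v,u=np.where(red); print("red px",u.min(),u.max(),v.min(),v.max(),"mach",M[red].min(0),M[red].max(0),"z",np.median(Z[red]))
w=(r-b>50)&(d>0)
zs=s["eef_pos"][2]
for a in range(-260,-60,20):
    k=w&(abs(M[...,1]-a)<2)&(abs(M[...,0])<40)&(abs(Z-zs-.008)<.012)
    if k.any(): print("stick",a,M[k][:,0].min().round(1),M[k][:,0].max().round(1),np.median(Z[k]).round(4))
k=w&(Z>.045)&(Z<.058)&(M[...,1]>-145)&(M[...,1]<0)&(abs(M[...,0])<45)
if k.any(): print("rail",cv2.minAreaRect(M[k].astype(np.float32)))
E
python3 a.py w2
```

```text
t 4.15 F [-0.13  0.14 -0.82] w 0.0181 tcp mach [[  -3.5 -306.3]] z 0.0983
at [ 0.6211 -0.1812  0.0983] yaw -2.65 tilt [ 1.6e-03 -6.0e-04 -1.0e+00]Traceback (most recent call last):
  File "a.py", line 6, in <module>
    red=(r-g>90)&(d>0)&(d<.6)&(abs(M[...,0])<40); v,u=np.where(red); print("red px",u.min(),u.max(),v.min(),v.max(),"mach",M[red].min(0),M[red].max(0),"z",np.median(Z[red]))
                                                                                    ~~~~~^^
    return umr_minimum(a, axis, None, out, keepdims, initial, where)
ValueError: zero-size array to reduction operation minimum which has no identity
```

View pics/w2.png

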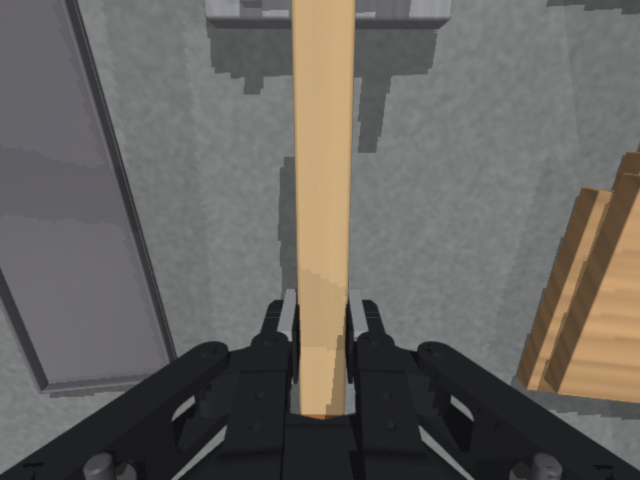

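The stick is held straight (columns 293–355); the bed end's corners are at (207,20) and (450,20). I'll check the frame with those and the tip with the top camera.

```bash
cat > t.py <<'E'
from look import *
import sys
p=camera_params("top"); im,d=get_image("top"); np.savez(sys.argv[1]+".npz",im=im,d=d); s=readout.get_state(); zs=s["eef_pos"][2]+.008
i=im.astype(int); r,g,b=i[...,0],i[...,1],i[...,2]
vv,uu=np.mgrid[0:480,0:640]; P=unproj(p,uu.ravel(),vv.ravel(),depth=d.ravel()).reshape(480,640,3)
M=mach(P.reshape(-1,3)).reshape(480,640,2); Z=P[...,2]
def rc(m,z,n):
    v,u=np.where(m)
    if len(u)<5: return
    Q=mach(unproj(p,u,v,z=z)).astype(np.float32); R=cv2.minAreaRect(Q); print(n,len(u),np.round(R[0],1),np.round(R[1],1),round(R[2],2),"zmed",np.median(Z[m]).round(4))
roi=(uu>150)&(uu<460)&(vv>185)&(vv<245)
red=roi&(r-g>80)&(r-b>80)&(abs(M[...,0])<30)&(M[...,1]<0); rc(red,zs,"red tip")
rc(roi&(r-b>50)&(abs(Z-.052)<.005)&(M[...,1]>-140+float(sys.argv[2])),.052,"rail")
E
python3 - <<'E'
from look import *
p=camera_params("wrist"); print(mach(unproj(p,[207,450],[20,20],z=.02)).round(1))
E
python3 t.py t2 0
```

```text
[[ -61.9 -176.9]
 [  65.2 -176.5]]
red tip 162 [-1.000e-01 -1.595e+02] [22.  34.5] 3.33 zmed 0.1064
rail 982 [-20.2  39.8] [ 90.7 343.6] 1.76 zmed 0.0525
```

>>> servo_tool --pt "-0.008 0.003 0 0 -1" --pt "-0.008 0 0.005 0 -1" --pt "0 0 0.015 0 -1" --pt "0 0 0.015 0 -1" --pt "0 0 0.012 0 -1" --pt "0 0 0.008 0 -1" --pt "0 0 0.003 0 -1" --pt "0 0 0 0 -1"

```text
time: 5.25
eef_pos: [0.6215, -0.197, 0.0403]
ee_rot: [2.272, 2.169, -0.0]
contact_force: [-0.6, 0.4, -0.8]
width: 0.0186
grasp_force: 69.1
```

```bash
python3 t.py t3 0
python3 - <<'E'
from look import *
plan([]); s=readout.get_state(); print(mach(s["eef_pos"]), s["contact_force"])
im=np.load("t3.npz")["im"]; c=cv2.resize(im[180:250,150:420],None,fx=2.9,fy=2.9,interpolation=cv2.INTER_CUBIC); cv2.imwrite("pics/t3.png",c[:,:,::-1])
E
```

```text
red tip 151 [  -2.4 -173.8] [20.6 33.9] 3.73 zmed 0.0488
rail 982 [-11.7 -46.1] [ 74.4 181.6] 13.56 zmed 0.0523
at [ 0.6217 -0.1971  0.0406] yaw -2.67 tilt [ 7.e-04 -3.e-04 -1.e+00]
[[  -2.17919749 -322.2176153 ]] [ 0.59074979 -0.17326073 -0.07208558]
```

View pics/t3.png

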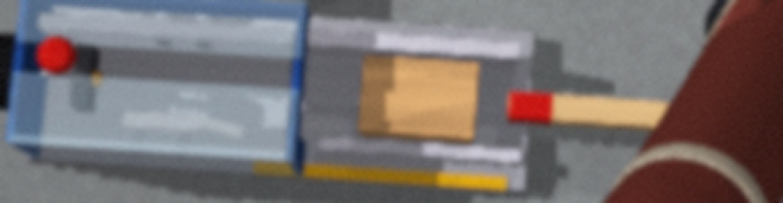

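Tip at crop (510,106), rail back at (480,97): in line after +3 mm across. Push, slowly at contact.

>>> servo_tool --pt "0.003 0.0015 0 0 -1" --pt "0.004 0.0015 0 0 -1" --pt "0.004 0 0 0 -1" --pt "0.003 0 0 0 -1" --pt "0.003 0 0 0 -1" --pt "0.003 0 0 0 -1" --pt "0.003 0 0 0 -1" --pt "0.003 0 0 0 -1"

```text
time: 6.3
eef_pos: [0.6256, -0.1713, 0.0404]
ee_rot: [2.272, 2.168, -0.0]
contact_force: [0.6, -1.2, -1.0]
width: 0.0183
grasp_force: 69.1
```

>>> servo_tool --pt "0.004 0 0 0 -1" --pt "0.005 0 0 0 -1" --pt "0.005 0 0 0 -1" --pt "0.005 0 0 0 -1" --pt "0.005 0 0 0 -1" --pt "0.005 0 0 0 -1" --pt "0.005 0 0 0 -1" --pt "0.005 0 0 0 -1"

```text
time: 7.3
eef_pos: [0.6274, -0.1319, 0.0403]
ee_rot: [-2.273, -2.169, 0.0]
contact_force: [0.3, 0.4, -1.1]
width: 0.0185
grasp_force: 69.1
```

```bash
python3 t.py t4 60; python3 -c "
from look import *
plan([]); s=readout.get_state(); print(mach(s['eef_pos']), s['contact_force'])"
```

```text
red tip 147 [   1.5 -109.1] [23.  31.6] 3.67 zmed 0.0489
rail 858 [-17.3 -21.8] [ 89.1 118.3] 3.63 zmed 0.0522
at [ 0.6275 -0.1306  0.0402] yaw -2.61 tilt [-2.0e-04  1.1e-03 -1.0e+00]
[[   0.4425405  -255.50501011]] [ 0.90263433  0.3312668  -0.49092984]
```

>>> servo_tool --pt "0.005 0 0 0 -1" --pt "0.005 0 0 0 -1" --pt "0.005 0 0 0 -1" --pt "0.005 0 0 0 -1" --pt "0.005 0 0 0 -1" --pt "0.004 0 0 0 -1" --pt "0.003 0 0 0 -1" --pt "0.003 0 0 0 -1"

```text
time: 8.35
eef_pos: [0.629, -0.0972, 0.0403]
ee_rot: [2.273, 2.169, -0.0]
contact_force: [-0.2, -3.4, -1.1]
width: 0.0184
grasp_force: 69.1
```

>>> servo_tool --pt "0.002 0 0 0 -1" --pt "0.002 0 0 0 -1" --pt "0.002 0 0 0 -1" --pt "0.002 0 0 0 -1" --pt "0.002 0 0 0 -1" --pt "0.002 0 0 0 -1" --pt "0.002 0 0 0 -1" --pt "0.002 0 0 0 -1"

```text
time: 9.35
eef_pos: [0.6298, -0.081, 0.0403]
ee_rot: [-2.272, -2.169, -0.0]
contact_force: [0.1, -1.9, -0.6]
width: 0.0184
grasp_force: 69.1
```

Run:
```python
from look import *
plan([]); s=readout.get_state(); print(mach(s['eef_pos']), s['contact_force'])
im,d=get_image("top"); c=cv2.resize(im[175:255,140:360],None,fx=3.6,fy=3.6,interpolation=cv2.INTER_CUBIC); cv2.imwrite("pics/t5.png",c[:,:,::-1])
```

```text
at [ 0.6298 -0.081   0.0403] yaw -2.67 tilt [-1.e-04  2.e-04 -1.e+00]
[[   0.25172146 -205.82688673]] [ 0.14021671 -1.87060856 -0.61120026]
```

View pics/t5.png

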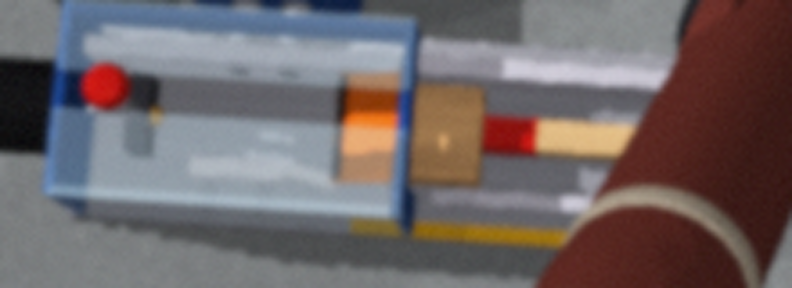

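The rail's front is at crop column 340 under the raised flap and its back at 484. The plunger tip is near 155, so about 115 mm remain.

>>> servo_tool --pt "0.002 0 0 0 -1" --pt "0.002 0 0 0 -1" --pt "0.002 0 0 0 -1" --pt "0.002 0 0 0 -1" --pt "0.002 0 0 0 -1" --pt "0.002 0 0 0 -1" --pt "0.002 0 0 0 -1" --pt "0.002 0 0 0 -1"

```text
time: 10.4
eef_pos: [0.6307, -0.0655, 0.0404]
ee_rot: [2.273, 2.168, 0.0]
contact_force: [0.1, -1.6, 0.3]
width: 0.0184
grasp_force: 69.1
```

>>> servo_tool --pt "0.002 0 0 0 -1" --pt "0.002 0 0 0 -1" --pt "0.002 0 0 0 -1" --pt "0.002 0 0 0 -1" --pt "0.002 0 0 0 -1" --pt "0.002 0 0 0 -1" --pt "0.002 0 0 0 -1" --pt "0.002 0 0 0 -1"

```text
time: 11.4
eef_pos: [0.6319, -0.0526, 0.0408]
ee_rot: [2.273, 2.162, -0.002]
contact_force: [1.3, -7.0, -0.5]
width: 0.0183
grasp_force: 69.1
```

>>> servo_tool --pt "0.0025 0 0 0 -1" --pt "0.0025 0 0 0 -1" --pt "0.0025 0 0 0 -1" --pt "0.0025 0 0 0 -1" --pt "0.0025 0 0 0 -1" --pt "0.0025 0 0 0 -1" --pt "0.0025 0 0 0 -1" --pt "0.0025 0 0 0 -1"

```text
time: 12.4
eef_pos: [0.6329, -0.032, 0.0407]
ee_rot: [2.273, 2.163, -0.001]
contact_force: [1.9, -6.9, -1.1]
width: 0.0188
grasp_force: 69.1
```

>>> servo_tool --pt "0.0025 0 0 0 -1" --pt "0.0025 0 0 0 -1" --pt "0.0025 0 0 0 -1" --pt "0.0025 0 0 0 -1" --pt "0.0025 0 0 0 -1" --pt "0.0025 0 0 0 -1" --pt "0.0025 0 0 0 -1" --pt "0.0025 0 0 0 -1"

```text
time: 13.4
eef_pos: [0.6343, -0.0114, 0.0408]
ee_rot: [2.273, 2.163, 0.001]
contact_force: [1.2, -4.9, -1.5]
width: 0.0183
grasp_force: 69.1
```

Run:
```python
from look import *
plan([]); s=readout.get_state(); print(mach(s['eef_pos']), s['contact_force'],s['wrist_torque'])
im,d=get_image("top"); c=cv2.resize(im[175:255,140:360],None,fx=3.6,fy=3.6,interpolation=cv2.INTER_CUBIC); cv2.imwrite("pics/t6.png",c[:,:,::-1])
```

```text
at [ 0.6343 -0.0114  0.0408] yaw -2.85 tilt [ 0.0031 -0.0027 -1.    ]
[[   1.40307627 -136.1339368 ]] [ 1.20754563 -4.90334264 -1.45903916] [-1.14970644 -0.42861275 -0.43614779]
```

View pics/t6.png

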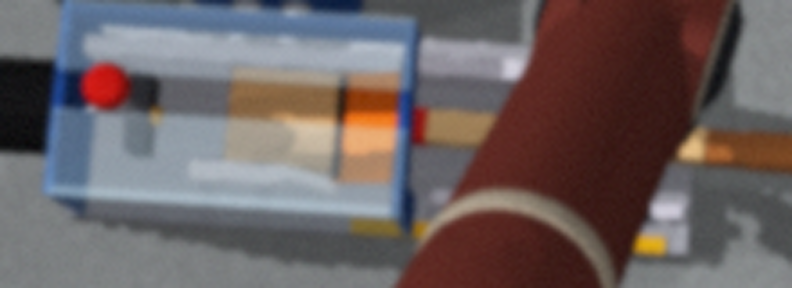

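Rail front at column ~228, plunger tip ~157: about 44 mm to the plunger, 50 to home.

>>> servo_tool --pt "0.0025 0 0 0 -1" --pt "0.0025 0 0 0 -1" --pt "0.0025 0 0 0 -1" --pt "0.0025 0 0 0 -1" --pt "0.0025 0 0 0 -1" --pt "0.0025 0 0 0 -1" --pt "0.0025 0 0 0 -1" --pt "0.0025 0 0 0 -1"

```text
time: 14.45
eef_pos: [0.6355, 0.0088, 0.0408]
ee_rot: [2.273, 2.163, 0.002]
contact_force: [1.8, -4.7, 0.0]
width: 0.0182
grasp_force: 69.1
```

>>> servo_tool --pt "0.002 0 0 0 -1" --pt "0.002 0 0 0 -1" --pt "0.002 0 0 0 -1" --pt "0.002 0 0 0 -1" --pt "0.0015 0 0 0 -1" --pt "0.0015 0 0 0 -1" --pt "0.0015 0 0 0 -1" --pt "0.0015 0 0 0 -1"

```text
time: 15.45
eef_pos: [0.6357, 0.0229, 0.0406]
ee_rot: [2.273, 2.164, 0.0]
contact_force: [2.1, -4.7, -2.1]
width: 0.0186
grasp_force: 69.1
```

>>> servo_tool --pt "0.0006 0 0 0 -1" --pt "0.0006 0 0 0 -1" --pt "0.0006 0 0 0 -1" --pt "0.0006 0 0 0 -1" --pt "0.0006 0 0 0 -1" --pt "0.0006 0 0 0 -1" --pt "0.0006 0 0 0 -1" --pt "0.0006 0 0 0 -1"

```text
time: 16.45
eef_pos: [0.6359, 0.0277, 0.0406]
ee_rot: [2.273, 2.164, 0.0]
contact_force: [2.0, -5.2, -1.7]
width: 0.0187
grasp_force: 69.1
```

>>> servo_tool --pt "0.0007 0 0 0 -1" --pt "0.0007 0 0 0 -1" --pt "0.0007 0 0 0 -1" --pt "0.0007 0 0 0 -1" --pt "0.0006 0 0 0 -1" --pt "0.0006 0 0 0 -1" --pt "0.0006 0 0 0 -1" --pt "0.0006 0 0 0 -1"

```text
time: 17.45
eef_pos: [0.6361, 0.0329, 0.0405]
ee_rot: [2.273, 2.164, 0.0]
contact_force: [2.7, -4.7, -1.8]
width: 0.0183
grasp_force: 69.1
```

>>> servo_tool --pt "0.0007 0 0 0 -1" --pt "0.0007 0 0 0 -1" --pt "0.0007 0 0 0 -1" --pt "0.0007 0 0 0 -1" --pt "0.0006 0 0 0 -1" --pt "0.0006 0 0 0 -1" --pt "0.0006 0 0 0 -1" --pt "0.0006 0 0 0 -1"

```text
time: 18.45
eef_pos: [0.6364, 0.0377, 0.0406]
ee_rot: [2.273, 2.164, -0.0]
contact_force: [2.6, -5.9, -1.8]
width: 0.0187
grasp_force: 69.2
```

>>> servo_tool --pt "0.0005 0 0 0 -1" --pt "0.0005 0 0 0 -1" --pt "0.0005 0 0 0 -1" --pt "0.0005 0 0 0 -1" --pt "0.0005 0 0 0 -1" --pt "0.0005 0 0 0 -1" --pt "0.0005 0 0 0 -1" --pt "0.0005 0 0 0 -1"

```text
time: 19.45
eef_pos: [0.6364, 0.0396, 0.0407]
ee_rot: [2.273, 2.161, -0.003]
contact_force: [0.9, -8.0, -0.6]
width: 0.0188
grasp_force: 69.2
```

>>> servo_tool --pt "0.0004 0 0 0 -1" --pt "0.0004 0 0 0 -1" --pt "0.0004 0 0 0 -1" --pt "0.0004 0 0 0 -1" --pt "0.0004 0 0 0 -1" --pt "0.0004 0 0 0 -1" --pt "0 0 0 0 -1" --pt "0 0 0 0 -1"

```text
time: 20.45
eef_pos: [0.6363, 0.0396, 0.0408]
ee_rot: [2.273, 2.159, -0.007]
contact_force: [2.2, -10.0, -0.0]
width: 0.0184
grasp_force: 69.2
```

>>> servo_tool --pt "0.0005 0 0 0 -1" --pt "0.0005 0 0 0 -1" --pt "0.0005 0 0 0 -1" --pt "0.0005 0 0 0 -1" --pt "0.0005 0 0 0 -1" --pt "0.0005 0 0 0 -1" --pt "0 0 0 0 -1" --pt "0 0 0 0 -1"

```text
time: 21.45
eef_pos: [0.6363, 0.0397, 0.041]
ee_rot: [2.272, 2.155, -0.011]
contact_force: [0.7, -13.2, -0.1]
width: 0.0185
grasp_force: 69.3
```

>>> servo_tool --pt "0.0005 0 0 0 -1" --pt "0.0005 0 0 0 -1" --pt "0.0005 0 0 0 -1" --pt "0.0003 0 0 0 -1" --pt "0 0 0 0 -1" --pt "0 0 0 0 -1" --pt "0 0 0 0 -1" --pt "0 0 0 0 -1"

```text
time: 22.45
eef_pos: [0.6363, 0.0396, 0.0411]
ee_rot: [2.272, 2.153, -0.013]
contact_force: [0.5, -16.0, 0.1]
width: 0.0182
grasp_force: 69.3
```

Run:
```python
from look import *
plan([]); s=readout.get_state(); print(mach(s['eef_pos']), s['contact_force'])
```

```text
at [0.6363 0.0396 0.0411] yaw -3.08 tilt [ 0.0015 -0.0141 -0.9999]
[[  0.8991558  -85.01016638]] [  0.53349602 -16.02213248   0.07052434]
```

Seated at ~15.5 N without movement. Draw out.

>>> servo_tool --pt "-0.004 0 0 0 -1" --pt "-0.006 0 0 0 -1" --pt "-0.01 0 0 0 -1" --pt "-0.018 0 0 0 -1" --pt "-0.02 0 0 0 -1" --pt "-0.02 0 0 0 -1" --pt "-0.02 0 0 0 -1" --pt "-0.02 0 0 0 -1"

```text
time: 23.45
eef_pos: [0.6305, -0.0687, 0.0406]
ee_rot: [2.273, 2.168, 0.001]
contact_force: [0.2, -0.2, -0.9]
width: 0.0184
grasp_force: 69.1
```

>>> servo_tool --pt "-0.025 0 0 0 -1" --pt "-0.025 0 0 0 -1" --pt "-0.025 0 0 0 -1" --pt "-0.025 0 0 0 -1" --pt "0 0 -0.02 0 -1" --pt "0 0 -0.03 0 -1" --pt "0 0 -0.01 0 -1" --pt "0 0 0 0 -1"

```text
time: 24.45
eef_pos: [0.6266, -0.1658, 0.1016]
ee_rot: [2.27, 2.17, 0.003]
contact_force: [-0.2, 1.5, -1.4]
width: 0.0182
grasp_force: 69.1
```

Run:
```python
from look import *
plan([(.449,-.128,.10,3.9,8)]); s=readout.get_state(); print(mach(s['eef_pos']), s['contact_force'])
im,d=get_image("top"); c=cv2.resize(im[175:255,140:360],None,fx=3.6,fy=3.6,interpolation=cv2.INTER_CUBIC); 
im2,d=get_image("scene"); c2=cv2.resize(im2[150:290,310:480],(395,325),interpolation=cv2.INTER_CUBIC)
o=np.zeros((288+325,792,3),np.uint8)[:600]; o[:288]=c; o[288:600,:395]=c2[:312]
cv2.imwrite("pics/t7.png",o[:,:,::-1])
```

```text
at [ 0.6266 -0.1658  0.1016] yaw -2.59 tilt [ 2.3e-03  3.0e-04 -1.0e+00]
[0.0037, -0.0224, 0.0002] -0.81
[0.004, -0.0223, 0.0002] -0.81
[0.0044, -0.0223, 0.0002] -0.81
[0.0047, -0.0222, 0.0002] -0.81
[0.005, -0.0221, 0.0002] -0.81
[0.0053, -0.0221, 0.0002] -0.81
[0.0056, -0.022, 0.0002] -0.81
[0.0059, -0.0219, 0.0002] -0.81
[[   1.16173387 -290.70274486]] [-0.15533602  1.53003937 -1.35247971]
```

View pics/t7.png

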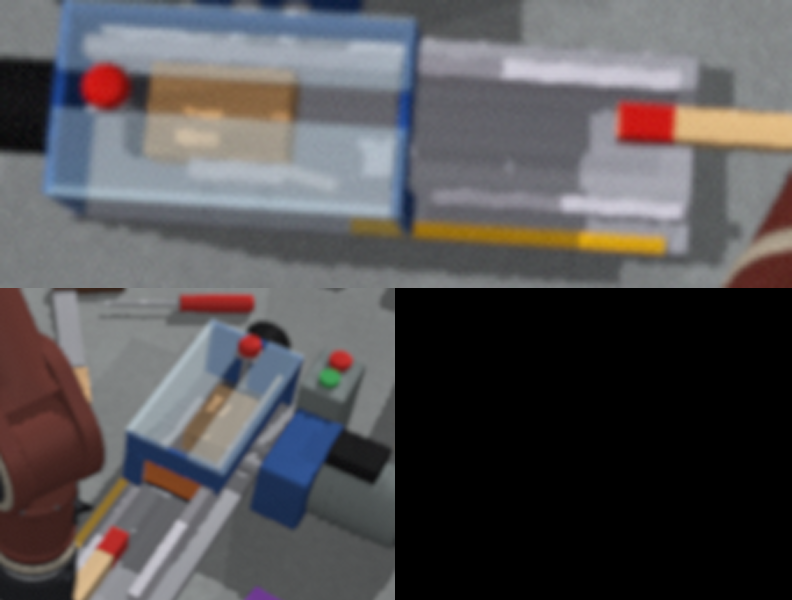

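Top view: the rail sits at columns 147–297 against the stop; scene view: the orange flap is shut in the mouth. The stick goes back to its tray.

>>> servo_tool --pt "0.004 -0.022 0 -0.8 -1" --pt "0.004 -0.022 0 -0.8 -1" --pt "0.004 -0.022 0 -0.8 -1" --pt "0.005 -0.022 0 -0.8 -1" --pt "0.005 -0.022 0 -0.8 -1" --pt "0.005 -0.022 0 -0.8 -1" --pt "0.006 -0.022 0 -0.8 -1" --pt "0.006 -0.022 0 -0.8 -1"

```text
time: 25.55
eef_pos: [0.4483, -0.1276, 0.0995]
ee_rot: [-2.146, -2.292, 0.002]
contact_force: [0.4, 0.1, -0.9]
width: 0.0185
grasp_force: 69.2
```

>>> servo_tool --pt "0 0 0 0 -1" --pt "0 0 0.01 0 -1" --pt "0 0 0.015 0 -1" --pt "0 0 0.015 0 -1" --pt "0 0 0.01 0 -1" --pt "0 0 0 0 -1" --pt "0 0 0 0 -1" --pt "0 0 0 0 -1"

```text
time: 26.55
eef_pos: [0.45, -0.1283, 0.0507]
ee_rot: [2.147, 2.292, 0.001]
contact_force: [-0.1, 0.7, -1.4]
width: 0.0184
grasp_force: 69.2
```

Run:
```python
from look import *
plan([(.4488,-.127,.0205,3.9,1)])
p=camera_params("wrist"); im,d=get_image("wrist"); cv2.imwrite("pics/w8.png",im[:,:,::-1])
```

```text
at [ 0.45   -0.1283  0.0507] yaw 3.73 tilt [ 1.e-03 -4.e-04 -1.e+00]
[0.0014, -0.0011, 0.0302] -0.17
```

View pics/w8.png

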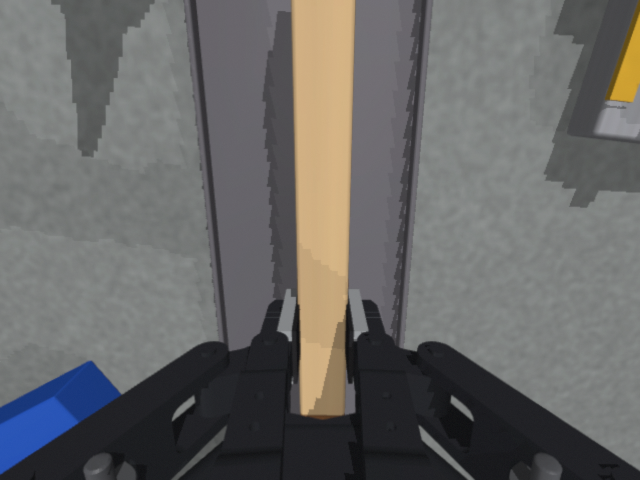

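The stick hangs between the tray walls (about columns 190–430), slightly right of centre. Shift 3 mm and lower.

>>> servo_tool --pt "0 -0.003 0 0 -1" --pt "0 0 0.01 0 -1" --pt "0 0 0.01 0 -1" --pt "0 0 0.006 0 -1" --pt "0 0 0.003 0 -1" --pt "0 0 0.001 0 -1" --pt "0 0 0 0 -1" --pt "0 0 0 0 -1"

```text
time: 27.6
eef_pos: [0.4468, -0.1284, 0.0205]
ee_rot: [2.148, 2.292, 0.0]
contact_force: [0.7, 0.1, -1.5]
width: 0.0184
grasp_force: 69.2
```

Contact isn't made yet, so lower another 2 mm, then release.

>>> servo_tool --pt "0 0 0.001 0 -1" --pt "0 0 0.001 0 -1" --pt "0 0 0 0 -1" --pt "0 0 0 0 -1" --pt "0 0 0 0 -0.4" --pt "0 0 0 0 0" --pt "0 0 0 0 0.1" --pt "0 0 0 0 0.1"

```text
time: 28.6
eef_pos: [0.4465, -0.1284, 0.0182]
ee_rot: [-2.148, -2.292, 0.0]
contact_force: [0.1, 0.1, -0.3]
width: 0.0466
grasp_force: 0.0
```

>>> servo_tool --pt "0 0 -0.005 0 0.1" --pt "0 0 -0.015 0 0.1" --pt "0 0 -0.03 0 0.1" --pt "0 0 -0.04 0 0.1" --pt "0 0 -0.05 0 0.1" --pt "0 0 -0.05 0 0.1" --pt "0 0 -0.02 0 0.1" --pt "0 0 0 0 0.1"

```text
time: 29.6
eef_pos: [0.4473, -0.1286, 0.2299]
ee_rot: [2.145, 2.29, 0.004]
contact_force: [-0.0, 1.1, 0.7]
width: 0.0467
grasp_force: 0.0
```

Run:
```python
from look import *
im,d=get_image("scene"); w,dw=get_image("wrist"); p=camera_params("wrist")
o=np.zeros((600,800,3),np.uint8); o[:360,:480]=cv2.resize(im[130:370,160:480],(480,360),interpolation=cv2.INTER_CUBIC); o[360:,:320]=cv2.resize(w,(320,240),interpolation=cv2.INTER_AREA)
cv2.imwrite("pics/f.png",o[:,:,::-1])
vv,uu=np.mgrid[0:480,0:640]; P=unproj(p,uu.ravel(),vv.ravel(),depth=dw.ravel()).reshape(480,640,3)
i=w.astype(int); m=(i[...,0]-i[...,2]>50)&(abs(P[...,0]-.445)<.03)
for y in (-.22,-.18,-.14,-.1,-.05,0): 
    k=m&(abs(P[...,1]-y)<.004)
    if k.any(): print(y,P[k].mean(0).round(4))
print(P[m][:,1].min(),P[m][:,1].max(),readout.get_state()["eef_pos"])
```

```text
-0.22 [ 0.4511 -0.2199  0.0253]
-0.18 [ 0.4486 -0.18    0.0258]
-0.14 [ 0.4462 -0.1399  0.0259]
-0.1 [ 0.4437 -0.0999  0.026 ]
-0.05 [ 0.4408 -0.0501  0.0744]
0 [4.376e-01 1.000e-04 2.620e-02]
-0.39830207088810843 0.04386394263549879 [ 0.4458753  -0.12800492  0.2276226 ]
```

View pics/f.png

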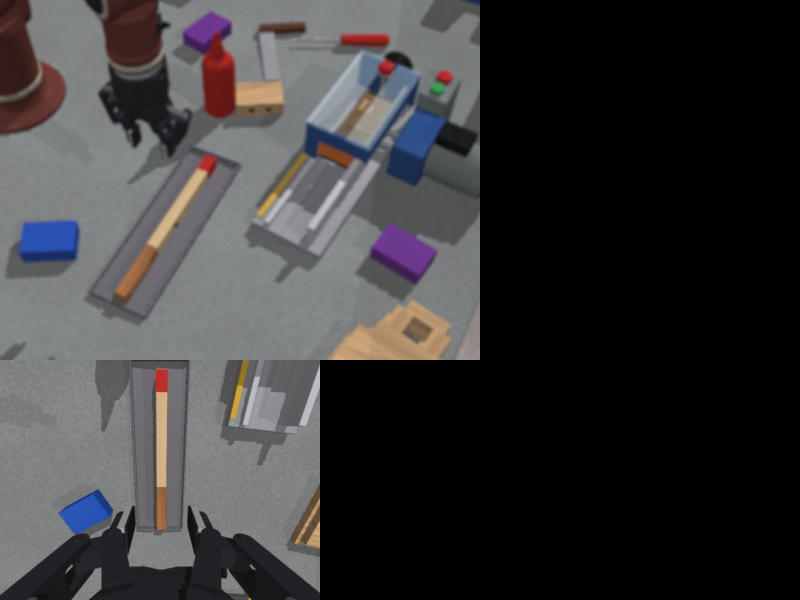

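The stick lies flat in the tray (top at z≈0.026 all along), the flap is shut, and the other things stand where they were.

```bash
python3 -c "
from bench import ticket
print(ticket.hand_in())"
```

```text
the job is handed in; nothing more can be done
None
```

I handed the job in at about 30 s: the rail went home against the end stop with a lean of about 15.5 N (peak reading 16 N), the flap is shut behind it, and the stick lies flat in its tray. I judged the switch plunger pressed from the rail no longer moving at the stop and from the top view, as its travel can't be read directly.

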